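# Rack the dye-test soap bars by shade

### The job

The four violet soap bars on the chopping board are a dye test, each with a stronger dose than the last. Stand them on edge in the wooden curing rack, one in each gap between the pegs, square across the rack and sticking out equally at front and back, in order of shade: the palest at the end where the plain cream bar lies, then darker step by step to the darkest at the end where the violet dye bottle stands. Leave the cream bar and the dye bottle where they are.

Things in the scene. Friction and masses are not known exactly. Their poses are not given: they have to be found in the camera images.
- bar_palest: Soap bar, pale lilac, the palest of four violet ones, 80 g: 63 mm long (its x), 26 thick (y), 42 high (z), on its long edge on the chopping board (22 mm thick). Origin: centre of its underside. Take it from above by its two ends, 63 mm apart: pegs leave no finger room beside its broad faces in the rack. Beware of the broom handle left of the rack: its tip is at x 0.37, y 0.55, z 0.29 m.
- bar_light: Soap bar, light violet, the second palest of four violet ones, 80 g: 63 mm long (its x), 26 thick (y), 42 high (z), on its long edge on the chopping board (22 mm thick). Origin: centre of its underside. Take it from above by its two ends, 63 mm apart: pegs leave no finger room beside its broad faces in the rack. Beware of the broom handle left of the rack: its tip is at x 0.37, y 0.55, z 0.29 m.
- bar_medium: Soap bar, mid purple, the second darkest of four violet ones, 80 g: 63 mm long (its x), 26 thick (y), 42 high (z), on its long edge on the chopping board (22 mm thick). Origin: centre of its underside. Take it from above by its two ends, 63 mm apart: pegs leave no finger room beside its broad faces in the rack. Beware of the broom handle left of the rack: its tip is at x 0.37, y 0.55, z 0.29 m.
- bar_darkest: Soap bar, deep dark purple, the darkest of four violet ones, 80 g: 63 mm long (its x), 26 thick (y), 42 high (z), on its long edge on the chopping board (22 mm thick). Origin: centre of its underside. Take it from above by its two ends, 63 mm apart: pegs leave no finger room beside its broad faces in the rack. Beware of the broom handle left of the rack: its tip is at x 0.37, y 0.55, z 0.29 m.
- berth_0: Berth of the fixed wooden rack, at the rack's +y end; four alike, 50 mm apart in y. Origin: its middle, on top of the 2 rails (22 mm above the table; at x = -16 and 16 mm, 10 wide) a bar rests on. y along the row, x across. Pegs on the rails at y = -25 and 25 mm, 7 thick, 32 high: a bar stands between them, 63 mm length along x, its ends about 10 mm past the rails, fingers free there.
- berth_1: Berth of the fixed wooden rack, between berth_0 and berth_2; four alike, 50 mm apart in y. Origin: its middle, on top of the 2 rails (22 mm above the table; at x = -16 and 16 mm, 10 wide) a bar rests on. y along the row, x across. Pegs on the rails at y = -25 and 25 mm, 7 thick, 32 high: a bar stands between them, 63 mm length along x, its ends about 10 mm past the rails, fingers free there.
- berth_2: Berth of the fixed wooden rack, between berth_1 and berth_3; four alike, 50 mm apart in y. Origin: its middle, on top of the 2 rails (22 mm above the table; at x = -16 and 16 mm, 10 wide) a bar rests on. y along the row, x across. Pegs on the rails at y = -25 and 25 mm, 7 thick, 32 high: a bar stands between them, 63 mm length along x, its ends about 10 mm past the rails, fingers free there.
- berth_3: Berth of the fixed wooden rack, at the rack's -y end; four alike, 50 mm apart in y. Origin: its middle, on top of the 2 rails (22 mm above the table; at x = -16 and 16 mm, 10 wide) a bar rests on. y along the row, x across. Pegs on the rails at y = -25 and 25 mm, 7 thick, 32 high: a bar stands between them, 63 mm length along x, its ends about 10 mm past the rails, fingers free there.
- plain_bar: Plain cream soap bar without dye, 42 (x) x 63 (y) x 26 mm (z), loose, lying flat on the table just past one end of the rack, about 85 mm from the middle of the nearest end berth; which end changes from start to start. Marks the pale end of the row. Origin at the centre of its underside.
- dye_bottle: Small bottle of violet dye with a black cap, 31 mm across, 79 mm high, loose, standing on the table just past one end of the rack, about 85 mm from the middle of the nearest end berth; which end changes from start to start (never the one where the plain bar lies). Marks the dark end of the row. Origin at the centre of its base.
Mind the look-alikes: they are no part of the job. Leave any green or yellow look-alike of the bar_palest alone.

How it is judged:
At the end, for the whole second after the job is handed in: All four bars stand in the rack, one per berth, in order of shade, palest by the cream bar, darkest by the bottle: within 15 mm across and 12 mm along the rack, 6 mm in height, 0.25 rad of square, 0.12 of upright; released, at rest. Cream bar and bottle within 20 mm, bottle upright (((horizontal distance between dye_bottle and berth_3 below 0.16 m and (x of bar_palest in the frame of berth_0 between -0.015 and 0.015 m and y of bar_palest in the frame of berth_0 between -0.012 and 0.012 m and z of bar_palest in the frame of berth_0 between -0.006 and 0.006 m and angle between the x axis of bar_palest and the x axis of berth_0, either way round below 0.25 rad and angle between bar_palest's own z axis and vertical below 0.12 rad) and (x of bar_light in the frame of berth_1 between -0.015 and 0.015 m and y of bar_light in the frame of berth_1 between -0.012 and 0.012 m and z of bar_light in the frame of berth_1 between -0.006 and 0.006 m and angle between the x axis of bar_light and the x axis of berth_1, either way round below 0.25 rad and angle between bar_light's own z axis and vertical below 0.12 rad) and (x of bar_medium in the frame of berth_2 between -0.015 and 0.015 m and y of bar_medium in the frame of berth_2 between -0.012 and 0.012 m and z of bar_medium in the frame of berth_2 between -0.006 and 0.006 m and angle between the x axis of bar_medium and the x axis of berth_2, either way round below 0.25 rad and angle between bar_medium's own z axis and vertical below 0.12 rad) and (x of bar_darkest in the frame of berth_3 between -0.015 and 0.015 m and y of bar_darkest in the frame of berth_3 between -0.012 and 0.012 m and z of bar_darkest in the frame of berth_3 between -0.006 and 0.006 m and angle between the x axis of bar_darkest and the x axis of berth_3, either way round below 0.25 rad and angle between bar_darkest's own z axis and vertical below 0.12 rad)) or (horizontal distance between dye_bottle and berth_0 below 0.16 m and (x of bar_palest in the frame of berth_3 between -0.015 and 0.015 m and y of bar_palest in the frame of berth_3 between -0.012 and 0.012 m and z of bar_palest in the frame of berth_3 between -0.006 and 0.006 m and angle between the x axis of bar_palest and the x axis of berth_3, either way round below 0.25 rad and angle between bar_palest's own z axis and vertical below 0.12 rad) and (x of bar_light in the frame of berth_2 between -0.015 and 0.015 m and y of bar_light in the frame of berth_2 between -0.012 and 0.012 m and z of bar_light in the frame of berth_2 between -0.006 and 0.006 m and angle between the x axis of bar_light and the x axis of berth_2, either way round below 0.25 rad and angle between bar_light's own z axis and vertical below 0.12 rad) and (x of bar_medium in the frame of berth_1 between -0.015 and 0.015 m and y of bar_medium in the frame of berth_1 between -0.012 and 0.012 m and z of bar_medium in the frame of berth_1 between -0.006 and 0.006 m and angle between the x axis of bar_medium and the x axis of berth_1, either way round below 0.25 rad and angle between bar_medium's own z axis and vertical below 0.12 rad) and (x of bar_darkest in the frame of berth_0 between -0.015 and 0.015 m and y of bar_darkest in the frame of berth_0 between -0.012 and 0.012 m and z of bar_darkest in the frame of berth_0 between -0.006 and 0.006 m and angle between the x axis of bar_darkest and the x axis of berth_0, either way round below 0.25 rad and angle between bar_darkest's own z axis and vertical below 0.12 rad))) and linear speed of each of bar_palest, bar_light, bar_medium, bar_darkest below 0.02 m/s and distance of each of plain_bar, dye_bottle from where it was at the start of the episode below 0.02 m and angle between dye_bottle's own z axis and vertical below 0.15 rad); the robot touches nothing.
It fails at once if the plain cream bar or the dye bottle is pushed away or knocked over (distance of any of plain_bar, dye_bottle from where it was at the start of the episode above 0.03 m or angle between dye_bottle's own z axis and vertical above 0.5 rad).
It also fails if it takes over 104 s, if anything falls off the work surface, if the arm or the gripper's body presses on something with over 40 N, if the wrist force passes 120 N, or if a joint passes its speed limit or range.

### The arm

A 6-joint arm with a two-finger parallel gripper is mounted at the origin on a cart in front of the work surface, level with it; the furniture and walls round the work are solid. World frame = base frame: x ahead of the robot, y to its left, z up, the work surface at z = 0. Lengths are in m, angles in rad, forces in N, time in s.
With the tool pointing down it reaches from about 0.25 to 0.775 m from the base axis. Payload 4 kg.
Tool frame: the origin (TCP) lies between the finger pads; the fingertips stand 14 mm ahead of it and the grasp point (between the pads) lies 5 mm behind it (nose_length is the distance from the TCP to the fingertips, in m); z points along the fingers, y is the line along which they close (so a half turn about z gives the same grasp; the last joint's range is limited). The gripper opens to 94 mm and grips with 3 to 60 N. Pads are 16 mm wide; open, the fingers measure 119 mm over their backs; the gripper's body (75 mm by 177 mm) begins 78 mm behind the grasp point.
Start: joints at [1.09, 0.087, 1.371, -0, 1.684, -0.103], TCP at [0.203, 0.511, 0.185] pointing down, gripper open.
Joint ranges: [-3.1, 3.1], [-0.76, 2.03], [0.27, 2.55], [-1.08, 4.22], [0.17, 2.65], [-2.57, 2.57]. Speed limits (rad/s): [2.79, 2.79, 3.14, 3.14, 3.14, 3.14].

### API

Orientations are given as [roll, pitch, yaw] about the fixed x, y, z axes, in that order (R = Rz(yaw) Ry(pitch) Rx(roll)).
In Python, from bench import * gives the robot as it stands.
- The arm moves only by the tool move_arm, never from a script. Its argument "steps" is one flat list of numbers, 7 for each row, row after row: the turn, a rotation vector about the world's x, y, z in rad, then the shift along the world's x, y, z in m, then the opening, from 0 (shut) to 1 (fully open). A call has 1 to 12 rows; each row is the pose to reach, as a shift and turn from the pose commanded when the call began; what a row does not reach only later rows make up. A row lasts 1/10 s, in which the tool goes at most 50 mm and 8.59 degrees, less where a joint would pass 70% of its speed; a pose out of reach is approached as far as the arm can. A call with a gripper value outside its range is refused whole. The fingers move at their own pace and stop on an object; the grip force is fixed at half the most. Time passes only in rows, so rows that repeat a pose let the fingers close. It gives the time, the measured TCP pose, the force, the opening and the grip force at its end, in the units of the state.
- get_obs(): the state, without advancing time (a new reading comes with each control period).
- snapshot(name): name is "side" or "top" or "wrist"; returns (picture, depth): 480x640x3 uint8, red, green, blue; 480x640 float32, m along the optical axis (not along the pixel's ray), 0 where there is no reading.
- camera_model(name): a dict with "fx", "fy", "cx", "cy" (pixels), "rvec" (rotation vector, rad) and "tvec" (3), from world to camera coordinates, as OpenCV has them. Camera axes: x right, y down, z forward; pixel columns grow to the right and rows downward; lengths in m; the calibration is good to about 2 mm. A picture is of the moment at which its call begins: read the wrist's pose just before it. camera_model takes no time and is no camera call; for the wrist camera it gives the pose at the moment of the call.
- close_job(): hands the job in; it is judged then, once.
Trained networks look in the newest picture that a camera, given by its name, has taken for a name from the list of things; names that differ only in an ending like _2 or _b are one class to them, and where a whole thing is asked for, a point or a joint stands for the part that bears it (a point fixed in the world has none). Each returns a list of dicts, best first, with "score" (0 to 1); they miss things now and then, are a little off and sometimes report something else, mostly with a low value. They report only what shows in the picture. A call takes as long as a camera call. They do not tell look-alikes from the thing itself.
- silhouettes(camera, target): "pixels" (480x640 bool, what is visible of it) and "uv" ([column, row] in pixels, amid what is visible of it).
- spot_point(camera, target): "uv" ([column, row] in pixels: a listed point, or the origin of a listed thing).
The state is a dict: "time": time; "joint_positions": joint angles; "qvel": joint speeds; "joint_torque": joint torques, N m; "tool_pos": TCP position; "ee_rot": TCP orientation; "wrist_force": force on the tool from outside, world axes, zero at the start; "wrist_torque": the same for the moment, N m; "width": finger opening in m; "finger_force": force on a finger pad.
Only numpy, scipy, OpenCV 4.12 (cv2) and the standard library are available. Lean on these libraries where they do the work, as an engineer would, in place of code of your own. Each camera call takes 0.05 s, during which the arm holds its last target. There are 200 camera calls.

## Working session

There is one attempt and no reset: what is moved stays moved. The work goes in short steps, Python scripts to look and compute and a tool call to move; the robot and the scene stay as the last step left them, time stands still between calls to the robot, and variables do not carry over. Pictures are saved under pics/ and viewed, at most 14 in all, crops included, and the job is handed in when it is done.

Besides the shell and the picture viewer there is one more tool, called after ">>>" as a command line: name --argument value ..., lists and objects as JSON in quotes. move_arm: Moves the arm, as the interface text tells. Its arguments: {"type":"object","properties":{"steps":{"type":"array"}},"required":["steps"]}

```bash
mkdir -p pics; python3 - <<'E'
from bench import *
import cv2,numpy as np
o=get_obs();print(o['time'],o['tool_pos'],o['ee_rot'],o['width'])
for n in('top','side'):
    p,d=snapshot(n);cv2.imwrite(f'pics/{n}0.png',p[...,::-1]);np.savez(f'{n}0.npz',p=p,d=d)
    m=camera_model(n);print(n,m)
E
```

```text
0.0 [0.20260634 0.51068066 0.18392924] [-3.13942367e+00 -2.24305698e-04  2.76383323e+00] 0.09381118932599398
top {'fx': 458.39843708586005, 'fy': 458.39843708586005, 'cx': 320.38001153305623, 'cy': 239.37835444449638, 'rvec': array([ 2.18508107, -2.17515847,  0.1440071 ]), 'tvec': array([0.02788006, 0.49269012, 1.0011322 ])}
side {'fx': 569.6894772365043, 'fy': 569.6894772365043, 'cx': 313.33668032055965, 'cy': 242.48672265141832, 'rvec': array([ 0.05595869, -2.74088545,  1.53051332]), 'tvec': array([0.48101509, 0.01308527, 1.30800111])}
```

View pics/top0.png

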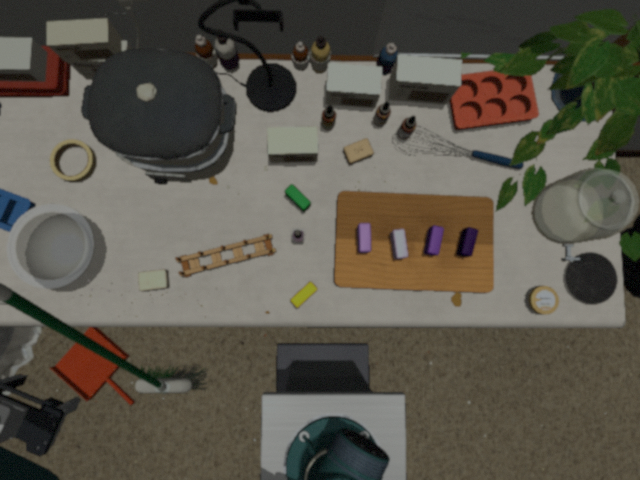

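View pics/side0.png

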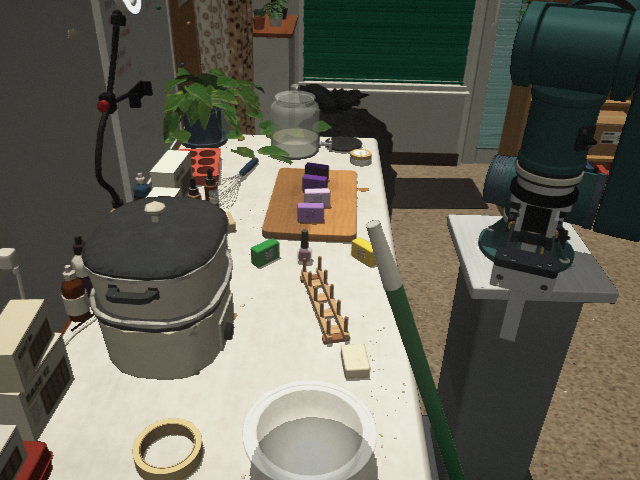

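The cream bar lies at the rack's +y end (153,280), the bottle at its -y end (298,237). The bars stand on the board at about (364,237), (400,243), (435,240) and (468,241). Next I measure.

```bash
cat > h.py <<'E'
from bench import *
import cv2,numpy as np
def world(m,d,pix):
    R=cv2.Rodrigues(m['rvec'])[0];v,u=np.nonzero(pix);z=d[v,u];k=z>0;u,v,z=u[k],v[k],z[k]
    c=np.c_[(u-m['cx'])/m['fx']*z,(v-m['cy'])/m['fy']*z,z]
    return (c-m['tvec'])@R
def atz(m,uv,z):
    R=cv2.Rodrigues(m['rvec'])[0];r=R.T@np.array([(uv[0]-m['cx'])/m['fx'],(uv[1]-m['cy'])/m['fy'],1]);o=-R.T@m['tvec']
    return o+r*(z-o[2])/r[2]
def rect(P,h0,h1):
    T=P[(P[:,2]>h0)&(P[:,2]<h1)]
    (c,s,a)=cv2.minAreaRect(T[:,:2].astype(np.float32))
    if s[0]<s[1]: a+=90
    return np.round(c,4),np.round(sorted(s),4),round((a+90)%180-90,1),T.shape[0],np.median(T[:,2]).round(4)
E
python3 - <<'E'
from h import *
n='top';p,d=snapshot(n);m=camera_model(n)
hsv=cv2.cvtColor(p,cv2.COLOR_RGB2HSV)
mask=((hsv[...,0]>125)&(hsv[...,0]<160)&(hsv[...,1]>25)).astype(np.uint8)
mask[:,:340]=0;mask[:,490:]=0;mask[:195]=0;mask[290:]=0
N,L,S,C=cv2.connectedComponentsWithStats(mask)
for i in range(1,N):
    if S[i,4]>60:
        P=world(m,d,L==i);print('bar',C[i].round(1),S[i],np.median(p[L==i],0),np.median(hsv[L==i],0),rect(P,.056,.075))
for b in ['plain_bar','dye_bottle']:
    for r in silhouettes(n,b)[:3]:
        P=world(m,d,r['pixels']);print(b,round(r['score'],2),np.round(r['uv']),P.mean(0).round(3),P[:,2].max().round(3))
for b in ['berth_0','berth_1','berth_2','berth_3']:
    for r in spot_point(n,b)[:4]:print(b,round(r['score'],2),np.round(r['uv'],1),atz(m,r['uv'],.022).round(4))
for b in ['bar_palest','bar_light']:
    for r in spot_point(n,b)[:4]:print(b,round(r['score'],2),np.round(r['uv'],1),atz(m,r['uv'],.022).round(4))
# rack mask
B=world(m,np.where(d>0,d,1),np.ones(d.shape,bool)).reshape(480,640,3)
print('board',np.median(B[270:285,360:480,2]),'table',np.median(B[200:220,150:250,2]))
cv2.imwrite('pics/c.png',cv2.resize(p[180:310,130:490,::-1],None,fx=2.2,fy=2.2,interpolation=2))
E
```

```text
bar [363.9 237.5] [358 223  13  30 365] [128. 103. 142.] [140.  69. 142.] (array([ 0.4946, -0.0646]), array([0.0244, 0.0616]), 0.1, 330, np.float64(0.0633))
bar [433.7 240.1] [425 226  19  29 408] [ 86.  56. 109.] [136. 122. 109.] (array([ 0.4893, -0.2185]), array([0.0252, 0.0625]), -13.6, 335, np.float64(0.0635))
bar [467.4 241.6] [458 228  19  28 356] [38. 21. 53.] [135. 154.  53.] (array([ 0.4859, -0.2916]), array([0.0235, 0.0606]), -14.8, 303, np.float64(0.0632))
plain_bar 0.71 [152. 281.] [0.401 0.397 0.023] 0.03
dye_bottle 0.55 [298. 236.] [0.499 0.08  0.043] 0.08
berth_0 0.63 [213.  254.9] [0.4568 0.2689 0.022 ]
berth_0 0.56 [234.2 249.2] [0.4697 0.2223 0.022 ]
berth_0 0.49 [193.5 262.7] [0.4392 0.3115 0.022 ]
berth_0 0.38 [257.3 246.1] [0.477 0.171 0.022]
berth_1 0.63 [213.  254.9] [0.4568 0.2689 0.022 ]
berth_1 0.56 [234.2 249.2] [0.4697 0.2223 0.022 ]
berth_1 0.49 [193.5 262.7] [0.4392 0.3115 0.022 ]
berth_1 0.38 [257.3 246.1] [0.477 0.171 0.022]
berth_2 0.63 [213.  254.9] [0.4568 0.2689 0.022 ]
berth_2 0.56 [234.2 249.2] [0.4697 0.2223 0.022 ]
berth_2 0.49 [193.5 262.7] [0.4392 0.3115 0.022 ]
berth_2 0.38 [257.3 246.1] [0.477 0.171 0.022]
berth_3 0.63 [213.  254.9] [0.4568 0.2689 0.022 ]
berth_3 0.56 [234.2 249.2] [0.4697 0.2223 0.022 ]
berth_3 0.49 [193.5 262.7] [0.4392 0.3115 0.022 ]
berth_3 0.38 [257.3 246.1] [0.477 0.171 0.022]
bar_palest 0.91 [303.  294.7] [0.3694 0.0682 0.022 ]
bar_palest 0.64 [397.1 246.5] [ 0.4778 -0.143   0.022 ]
bar_palest 0.57 [301.2 200.7] [0.5807 0.0738 0.022 ]
bar_light 0.58 [360.9 239.6] [ 0.493  -0.0613  0.022 ]
bar_light 0.47 [461.5 244.8] [ 0.4825 -0.2895  0.022 ]
bar_light 0.37 [155.7 278.2] [0.4046 0.3931 0.022 ]
board 0.020731590949232822 table -3.390146553600149e-05
```

View pics/c.png

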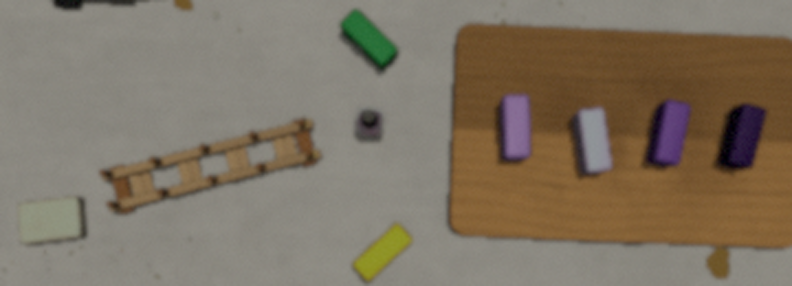

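Left to right the bars are light, palest, medium and darkest. I still need a precise rack fit and the palest bar's pose.

```bash
cat >> h.py <<'E'
from scipy.optimize import minimize
from scipy.spatial import cKDTree
def rack(m,d):
    B=world(m,np.where(d>0,d,1),np.ones(d.shape,bool)).reshape(480,640,3)
    k=(B[...,2]>.036)&(B[...,2]<.058);k[:225]=0;k[285:]=0;k[:,:168]=0;k[:,282:]=0
    P=B[k][:,:2]
    M=np.array([[x,y] for x in(-.016,.016) for y in(-.1,-.05,0,.05,.1)])
    def f(q):
        c,s=np.cos(q[2]),np.sin(q[2]);Q=M@np.array([[c,s],[-s,c]])+q[:2]
        return np.minimum(cKDTree(Q).query(P)[0],.015).mean()+np.minimum(cKDTree(P).query(Q)[0],.015).mean()
    r=min((minimize(f,[.458,.242,a],method='Nelder-Mead',options=dict(initial_simplex=np.array([[.458,.242,a],[.466,.242,a],[.458,.25,a],[.458,.242,a+.08]]))) for a in(.18,.22,.26,.3)),key=lambda r:r.fun)
    return r,len(P),P
E
python3 - <<'E'
from h import *
m=camera_model('top');z=np.load('top0.npz');p,d=z['p'],z['d']
r,n,P=rack(m,d);print(r.x,r.fun,n)
q=r.x;c,s=np.cos(q[2]),np.sin(q[2])
for i,y in enumerate((.075,.025,-.025,-.075)):print('berth',i,(q[0]-s*y).round(4),(q[1]+c*y).round(4))
B=world(m,np.where(d>0,d,1),np.ones(d.shape,bool)).reshape(480,640,3)
k=(B[...,2]>.052)&(B[...,2]<.075);k[:210]=0;k[265:]=0;k[:,:345]=0;k[:,485:]=0
N,L,S,C=cv2.connectedComponentsWithStats(k.astype(np.uint8))
for i in range(1,N):
    if S[i,4]>60:print('bar',C[i].round(1),np.median(p[L==i],0),rect(B[L==i],.052,.075),B[L==i].mean(0).round(4))
E
```

```text
[0.45696265 0.24020328 0.26372775] 0.0051184852152738125 151
berth 0 0.4374 0.3126
berth 1 0.4504 0.2643
berth 2 0.4635 0.2161
berth 3 0.4765 0.1678
bar [364.4 236.9] [129.  103.5 143. ] (array([ 0.4947, -0.064 ]), array([0.0257, 0.062 ]), -0.0, 350, np.float64(0.0632)) [ 0.4946 -0.0641  0.063 ]
bar [434.8 240. ] [ 88.  58. 112.] (array([ 0.4893, -0.218 ]), array([0.0285, 0.0631]), -11.0, 362, np.float64(0.0633)) [ 0.4889 -0.2176  0.0628]
bar [468.7 241.6] [40. 23. 52.] (array([ 0.4862, -0.2939]), array([0.0278, 0.0631]), -16.2, 374, np.float64(0.0632)) [ 0.4858 -0.2918  0.0626]
bar [399.8 243.5] [140. 139. 146.] (array([ 0.4815, -0.1422]), array([0.0266, 0.0629]), 7.6, 363, np.float64(0.063)) [ 0.4808 -0.1409  0.0627]
```

>>> move_arm --steps '[0,0,-1.194,0.292,-0.575,-0.03,1,0,0,-1.194,0.292,-0.575,-0.03,1,0,0,-1.194,0.292,-0.575,-0.03,1,0,0,-1.194,0.292,-0.575,-0.03,1,0,0,-1.194,0.292,-0.575,-0.03,1,0,0,-1.194,0.292,-0.575,-0.03,1,0,0,-1.194,0.292,-0.575,-0.03,1,0,0,-1.194,0.292,-0.575,-0.03,1,0,0,-1.194,0.292,-0.575,-0.03,1,0,0,-1.194,0.292,-0.575,-0.03,1,0,0,-1.194,0.292,-0.575,-0.03,1,0,0,-1.194,0.292,-0.575,-0.03,1]'

```text
time: 1.75
tool_pos: [0.475, -0.0253, 0.1575]
ee_rot: [3.14, -0.0, 1.569]
wrist_force: [0.5, -0.1, -0.2]
width: 0.0941
finger_force: 0.0
```

>>> move_arm --steps '[0,0,0,0.02,-0.039,0,1,0,0,0,0.02,-0.039,0,1,0,0,0,0.02,-0.039,-0.04,1,0,0,0,0.02,-0.039,-0.08,1,0,0,0,0.02,-0.039,-0.112,1,0,0,0,0.02,-0.039,-0.112,1,0,0,0,0.02,-0.039,-0.112,0.5,0,0,0,0.02,-0.039,-0.112,0.5,0,0,0,0.02,-0.039,-0.112,0.5,0,0,0,0.02,-0.039,-0.112,0.5,0,0,0,0.02,-0.039,-0.112,0.5,0,0,0,0.02,-0.039,-0.112,0.5]'

```text
time: 2.95
tool_pos: [0.4946, -0.0622, 0.0457]
ee_rot: [3.141, 0.0, 1.57]
wrist_force: [0.2, 0.3, 0.3]
width: 0.0497
finger_force: 0.0
```

```bash
python3 - <<'E'
from h import *
o=get_obs();print(o['width'],o['finger_force'],o['tool_pos'])
a,_=snapshot('top');b,_=snapshot('wrist')
A=cv2.resize(a[170:310,300:500],(400,280));B=cv2.resize(b,(400,300))
s,_=snapshot('side');A=np.vstack([A,cv2.resize(s[150:270,230:400],(400,282))]);
B=np.vstack([B,np.zeros((262,400,3),np.uint8)])
cv2.imwrite('pics/g1.png',np.hstack([A,B])[...,::-1])
E
```

```text
0.04969329163566878 0.0 [ 0.49455942 -0.06223236  0.0457406 ]
```

View pics/g1.png

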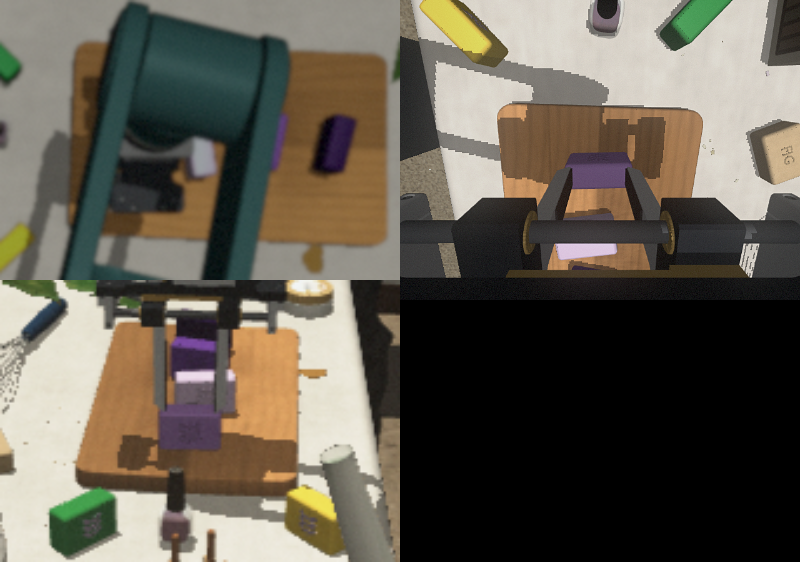

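The fingers closed beside the light bar, on its -y side. I check whether the bar moved or the top-camera measurement is off.

```bash
python3 - <<'E'
from h import *
m=camera_model('side');z=np.load('side0.npz');p1,d1=snapshot('side')
def f(p,d,t):
    hsv=cv2.cvtColor(p,cv2.COLOR_RGB2HSV)
    k=((hsv[...,0]>122)&(hsv[...,0]<160)&(hsv[...,1]>40)).astype(np.uint8)
    k[:150]=0;k[235:]=0;k[:,:270]=0;k[:,350:]=0
    N,L,S,C=cv2.connectedComponentsWithStats(k)
    for i in range(1,N):
        if S[i,4]>40:
            P=world(m,d,L==i);print(t,C[i].round(),S[i,4],np.median(p[L==i],0),np.percentile(P,[5,95],0).round(3).tolist())
f(z['p'],z['d'],'before');f(p1,d1,'after')
# bar top faces seen by top: before & now
mt=camera_model('wrist');pw,dw=snapshot('wrist')
k=np.zeros(dw.shape,bool);k[160:195*1,0:0]=1
hsv=cv2.cvtColor(pw,cv2.COLOR_RGB2HSV)
k=((hsv[...,0]>122)&(hsv[...,0]<160)&(hsv[...,1]>40)).astype(np.uint8);k[:220]=0;k[320:]=0;k[:,:250]=0;k[:,390:]=0
P=world(mt,dw,k>0);print('wrist',np.percentile(P,[5,95],0).round(3).tolist(),len(P))
pt,dt=snapshot('top');M=camera_model('top')
for uv in [(303,295),(301,200)]:
  print('toplook',atz(M,uv,.02).round(3))
for n in('side','top'):
  print(n,'fiducials',[(t,np.round(r['uv']).tolist(),round(r['score'],2)) for t in('dye_bottle','plain_bar') for r in spot_point(n,t)[:1]], [atz(camera_model(n),r['uv'],0).round(3).tolist() for t in('dye_bottle','plain_bar') for r in spot_point(n,t)[:1]])
E
```

```text
before [315. 177.] 524 [53. 37. 62.] [[0.459, -0.293, 0.038], [0.513, -0.2, 0.065]]
before [310. 212.] 484 [81. 61. 84.] [[0.464, -0.069, 0.028], [0.517, -0.047, 0.065]]
after [312. 178.] 390 [53.  37.  62.5] [[0.472, -0.287, 0.037], [0.514, -0.2, 0.066]]
after [310. 212.] 469 [81. 62. 86.] [[0.465, -0.067, 0.028], [0.517, -0.046, 0.065]]
wrist [[0.471, -0.073, 0.034], [0.519, -0.05, 0.065]] 5138
toplook [0.369 0.068 0.02 ]
toplook [0.583 0.074 0.02 ]
side fiducials [('dye_bottle', [305.0, 260.0], 0.64), ('plain_bar', [354.0, 367.0], 0.85)] [[0.497, 0.078, 0.0], [0.4, 0.403, 0.0]]
top fiducials [('dye_bottle', [431.0, 243.0], 0.73), ('plain_bar', [153.0, 282.0], 0.78)] [[0.488, -0.226, 0.0], [0.397, 0.406, 0.0]]
```

```bash
python3 - <<'E'
from h import *
o=get_obs();t=o['tool_pos'];print(o['joint_positions'])
m=camera_model('side');p,d=snapshot('side')
for c,r in[(298,180),(298,190),(298,200),(324,180),(324,190),(324,200),(300,202),(300,204),(322,204)]:
    k=np.zeros(d.shape,bool);k[r,c]=1;print((c,r),p[r,c],world(m,d,k).round(3).tolist())
for n in('side','wrist'):
    M=camera_model(n)
    Q=np.array([t,t-[0,0,.014],t+[.025,0,-.014],t+[-.025,0,-.014],[.4947,-.064,.064]])
    print(n,cv2.projectPoints(Q,M['rvec'],M['tvec'],np.array([[M['fx'],0,M['cx']],[0,M['fy'],M['cy']],[0,0,1]]),None)[0][:,0].round().tolist())
p2,d2=snapshot('wrist')
M=camera_model('wrist');B=world(M,np.where(d2>0,d2,9),np.ones(d2.shape,bool)).reshape(480,640,3)
for c,r in[(235,340),(250,300),(260,270),(268,255),(372,255),(390,300),(320,255),(320,280)]:print((c,r),p2[r,c],B[r,c].round(3))
cv2.imwrite('pics/g2.png',np.hstack([cv2.resize(p[140:240,260:370],(400,364)),cv2.resize(p2[180:400,200:440],(400,364))])[...,::-1])
E
```

```text
[-2.38960068e-01  4.41075150e-02  1.69907612e+00  4.40375881e-05
  1.39842150e+00 -2.37970078e-01]
(298, 180) [95 93 89] [[0.52, -0.051, 0.132]]
(298, 190) [96 94 88] [[0.52, -0.05, 0.107]]
(298, 200) [93 92 86] [[0.52, -0.053, 0.08]]
(324, 180) [96 96 89] [[0.461, -0.052, 0.133]]
(324, 190) [97 95 92] [[0.46, -0.053, 0.108]]
(324, 200) [97 95 89] [[0.46, -0.052, 0.083]]
(300, 202) [59 49 44] [[0.515, -0.053, 0.075]]
(300, 204) [53 45 51] [[0.515, -0.055, 0.069]]
(322, 204) [97 95 91] [[0.464, -0.05, 0.073]]
side [[309.0, 212.0], [309.0, 217.0], [298.0, 217.0], [319.0, 217.0], [309.0, 204.0]]
wrist [[316.0, 270.0], [316.0, 262.0], [354.0, 262.0], [279.0, 262.0], [317.0, 284.0]]
(235, 340) [76 75 73] [ 0.466 -0.053  0.14 ]
(250, 300) [83 77 75] [ 0.465 -0.053  0.108]
(260, 270) [82 74 69] [ 0.464 -0.053  0.071]
(268, 255) [102  73  51] [ 0.461 -0.061  0.02 ]
(372, 255) [108  77  54] [ 0.533 -0.061  0.019]
(390, 300) [81 75 77] [ 0.527 -0.053  0.108]
(320, 255) [70 56 77] [ 0.497 -0.051  0.051]
(320, 280) [104  81 115] [ 0.496 -0.061  0.065]
```

View pics/g2.png

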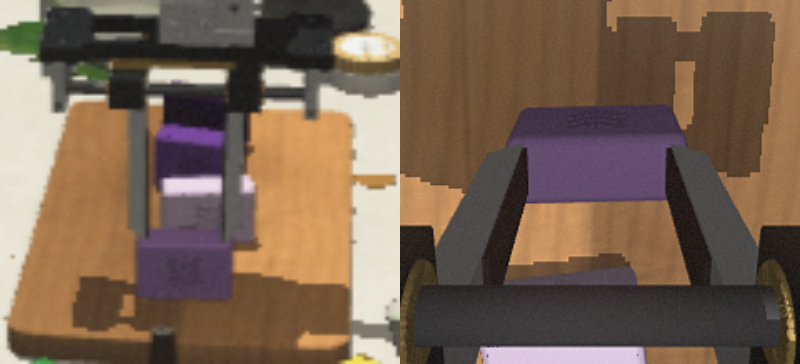

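Both views show the open-air fingertips ending at z≈0.066, just above the bar top (side crop (138,235), wrist crop (510,150)), about 35 mm higher than the nominal tool length gives. The bar hasn't moved. I'll open and go down in part, then measure again.

>>> move_arm --steps '[0,0,0,0,0,0,1,0,0,0,0,0,0,1,0,0,0,0,0,0,1,0,0,0,0,0,0,1,0,0,0,0,0,-0.008,1,0,0,0,0,0,-0.016,1,0,0,0,0,0,-0.02,1,0,0,0,0,0,-0.02,1,0,0,0,0,0,-0.02,1]'

```text
time: 4.65
tool_pos: [0.4941, -0.0621, 0.0249]
ee_rot: [-3.141, -0.0, 1.57]
wrist_force: [0.3, 0.5, 0.6]
width: 0.0941
finger_force: 0.0
```

```bash
python3 - <<'E'
from h import *
o=get_obs();print(o['tool_pos'],o['wrist_force'],o['width'])
p,d=snapshot('side');m=camera_model('side')
B=world(m,np.where(d>0,d,9),np.ones(d.shape,bool)).reshape(480,640,3)
k=(B[...,1]>-.075)&(B[...,1]<-.042)&(B[...,2]>.027)&(B[...,2]<.2);k[:, :270]=0;k[:,350:]=0
for name,q in(('lo x',B[...,0]<.458),('hi x',B[...,0]>.528)):
    P=B[k&q];print(name,len(P),np.sort(P[:,2])[:4].round(4),P[:,0].min(),P[:,0].max(),np.median(P[:,1]))
cv2.imwrite('pics/g3.png',cv2.resize(p[130:240,250:370],(600,550))[...,::-1])
E
```

```text
[ 0.49409574 -0.06212257  0.02489638] [0.29100915 0.4945744  0.6034506 ] 0.09405184175448074
lo x 326 [0.0461 0.048  0.049  0.0494] 0.40640880601944096 0.457969888859643 -0.053180169964155324
hi x 329 [0.0473 0.0501 0.0506 0.0509] 0.5280017742694086 0.5790782461120573 -0.05306709503131103
```

View pics/g3.png

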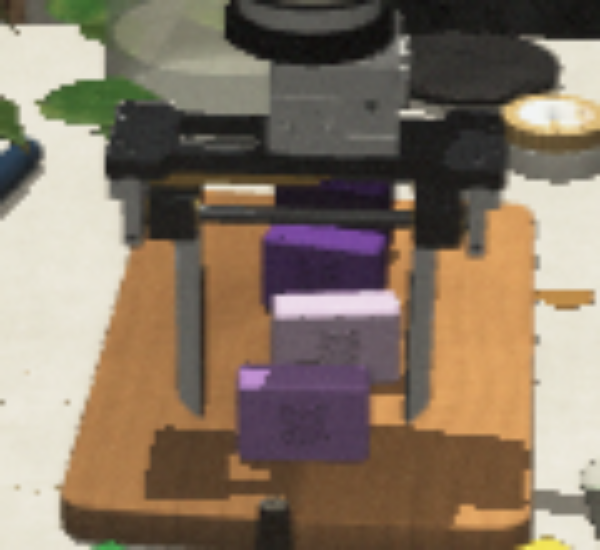

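Tips at z≈0.046 (pixels (200,415) and (415,420)) with the reported TCP at 0.025, so the tips sit 21 mm above the reported TCP. I go 15 mm lower, grip and lift.

>>> move_arm --steps '[0,0,0,0,0,-0.008,1,0,0,0,0,0,-0.015,1,0,0,0,0,0,-0.015,1,0,0,0,0,0,-0.015,0.5,0,0,0,0,0,-0.015,0.5,0,0,0,0,0,-0.015,0.5,0,0,0,0,0,-0.015,0.5,0,0,0,0,0,-0.015,0.5,0,0,0,0,0,0.015,0.5,0,0,0,0,0,0.05,0.5,0,0,0,0,0,0.075,0.5,0,0,0,0,0,0.075,0.5]'

```text
time: 5.9
tool_pos: [0.4972, -0.0628, 0.1045]
ee_rot: [3.133, 0.002, 1.57]
wrist_force: [0.2, 0.1, -1.4]
width: 0.0631
finger_force: 29.9
```

>>> move_arm --steps '[0,0,0.264,-0.044,0.327,0,0.5,0,0,0.264,-0.044,0.327,0,0.5,0,0,0.264,-0.044,0.327,0,0.5,0,0,0.264,-0.044,0.327,0,0.5,0,0,0.264,-0.044,0.327,0,0.5,0,0,0.264,-0.044,0.327,0,0.5,0,0,0.264,-0.044,0.327,0,0.5,0,0,0.264,-0.044,0.327,0,0.5,0,0,0.264,-0.044,0.327,0,0.5,0,0,0.264,-0.044,0.327,0,0.5]'

```text
time: 6.9
tool_pos: [0.4499, 0.2636, 0.099]
ee_rot: [-3.14, 0.001, 1.833]
wrist_force: [-0.1, -0.3, -1.5]
width: 0.0629
finger_force: 29.9
```

```bash
python3 - <<'E'
from h import *
o=get_obs();print(o['tool_pos'],o['ee_rot'],o['width'])
p,d=snapshot('side');m=camera_model('side')
for r in spot_point('side','berth_0')[:6]:print(round(r['score'],2),np.round(r['uv']),atz(m,r['uv'],.022).round(4))
# pegs from initial side depth
d0=np.load('side0.npz')['d'];B=world(m,np.where(d0>0,d0,9),np.ones(d.shape,bool)).reshape(480,640,3)
k=(B[...,2]>.036)&(B[...,2]<.058)&(B[...,0]>.38)&(B[...,0]<.52)&(B[...,1]>.12)&(B[...,1]<.36)
N,L,S,C=cv2.connectedComponentsWithStats(k.astype(np.uint8))
Q=np.array([[.457-np.sin(.264)*y+np.cos(.264)*x,.2402+np.cos(.264)*y+np.sin(.264)*x] for x in(-.016,.016) for y in(-.1,-.05,0,.05,.1)])
for i in range(1,N):
    if S[i,4]>6:
        c=np.median(B[L==i],0);j=np.argmin(np.hypot(*(Q-c[:2]).T));print(S[i,4],c.round(4),'model',Q[j].round(4))
cv2.imwrite('pics/p1.png',cv2.resize(p[140:380,230:420],(600,758))[:600,:,::-1])
E
```

```text
[0.44989527 0.26361999 0.09896497] [-3.13964591e+00  9.52244172e-04  1.83283281e+00] 0.0629376895219012
0.61 [331. 324.] [0.439  0.3189 0.022 ]
0.52 [311. 275.] [0.4815 0.1668 0.022 ]
0.42 [322. 306.] [0.4571 0.2659 0.022 ]
32 [0.4656 0.1448 0.046 ] model [0.4676 0.1395]
26 [0.4962 0.1531 0.0461] model [0.4985 0.1478]
31 [0.4527 0.1926 0.0467] model [0.4546 0.1878]
35 [0.4824 0.2012 0.0463] model [0.4855 0.1961]
35 [0.4403 0.2412 0.0457] model [0.4416 0.236 ]
32 [0.47   0.2494 0.0467] model [0.4724 0.2444]
34 [0.426  0.289  0.0462] model [0.4285 0.2843]
36 [0.4569 0.2971 0.0459] model [0.4594 0.2926]
35 [0.4139 0.3379 0.0462] model [0.4155 0.3326]
36 [0.445  0.3454 0.0468] model [0.4464 0.3409]
```

View pics/p1.png

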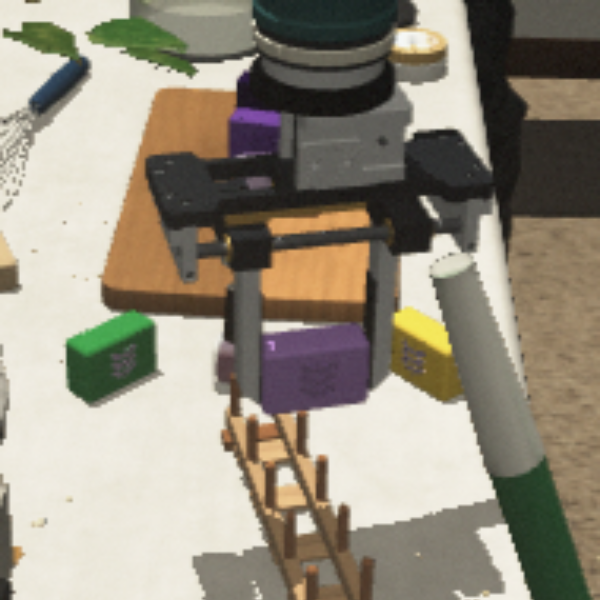

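The held bar (315,370 in the crop) is level and above the rack. The rack fits agree to about 2 mm. I place it.

>>> move_arm --steps '[0,0,0,-0.0005,0.0015,-0.03,0.5,0,0,0,-0.0005,0.0015,-0.06,0.5,0,0,0,-0.0005,0.0015,-0.08,0.5,0,0,0,-0.0005,0.0015,-0.086,0.5,0,0,0,-0.0005,0.0015,-0.089,0.5,0,0,0,-0.0005,0.0015,-0.089,0.5,0,0,0,-0.0005,0.0015,-0.089,0.5]'

```text
time: 7.7
tool_pos: [0.451, 0.2666, 0.0127]
ee_rot: [3.139, -0.0, 1.833]
wrist_force: [0.1, -0.0, -0.4]
width: 0.0631
finger_force: 29.9
```

>>> move_arm --steps '[0,0,0,0,0,0,1,0,0,0,0,0,0,1,0,0,0,0,0,0,1,0,0,0,0,0,0,1,0,0,0,0,0,0,1,0,0,0,0,0,0.03,1,0,0,0,0,0,0.07,1,0,0,0,0,0,0.09,1,0,0,0,0,0,0.09,1,0,0,0,0,0,0.09,1]'

```text
time: 8.7
tool_pos: [0.4496, 0.2663, 0.1007]
ee_rot: [-3.141, 0.0, 1.834]
wrist_force: [-0.4, 0.2, -1.3]
width: 0.0941
finger_force: 0.0
```

>>> move_arm --steps '[0,0,-0.131,0.031,-0.407,0,1,0,0,-0.131,0.031,-0.407,0,1,0,0,-0.131,0.031,-0.407,0,1,0,0,-0.131,0.031,-0.407,0,1,0,0,-0.131,0.031,-0.407,0,1,0,0,-0.131,0.031,-0.407,0,1,0,0,-0.131,0.031,-0.407,0,1,0,0,-0.131,0.031,-0.407,0,1,0,0,-0.131,0.031,-0.407,0,1,0,0,-0.131,0.031,-0.407,0,1,0,0,-0.131,0.031,-0.407,0,1]'

```text
time: 9.8
tool_pos: [0.4799, -0.1393, 0.0996]
ee_rot: [-3.139, -0.002, 1.703]
wrist_force: [0.9, 0.3, 0.5]
width: 0.094
finger_force: 0.0
```

```bash
cat >> h.py <<'E'
def inrack(q=(.4558,.2412,.264)):
    p,d=snapshot('top');m=camera_model('top')
    B=world(m,np.where(d>0,d,1),np.ones(d.shape,bool)).reshape(480,640,3)
    k=(B[...,2]>.058)&(B[...,2]<.09);k[:215]=0;k[300:]=0;k[:,:160]=0;k[:,286:]=0
    N,L,S,C=cv2.connectedComponentsWithStats(k.astype(np.uint8));c,s=np.cos(q[2]),np.sin(q[2])
    for i in range(1,N):
        if S[i,4]>60:
            r=rect(B[L==i],.05,.09);e=np.array(r[0])-q[:2];print('bar',np.median(p[L==i],0),r,'rack x,y',(c*e[0]+s*e[1]).round(4),(-s*e[0]+c*e[1]).round(4))
    return p,d
E
python3 - <<'E'
from h import *
print(get_obs()['tool_pos'],get_obs()['ee_rot']);inrack()
m=camera_model('wrist');p,d=snapshot('wrist')
B=world(m,np.where(d>0,d,9),np.ones(d.shape,bool)).reshape(480,640,3)
k=(B[...,2]>.057)&(B[...,2]<.07)&(abs(B[...,0]-.48)<.06)&(B[...,1]<-.1)&(B[...,1]>-.35)
N,L,S,C=cv2.connectedComponentsWithStats(k.astype(np.uint8))
for i in range(1,N):
    if S[i,4]>200:print(S[i,4],rect(B[L==i],.05,.075))
E
```

```text
[ 0.47988094 -0.13932413  0.09962593] [-3.13924035e+00 -2.38759635e-03  1.70317116e+00]
bar [138. 112. 154.] (array([0.452 , 0.2638]), array([0.0264, 0.063 ]), 16.4, 356, np.float64(0.0633)) rack x,y 0.0022 0.0228
2895 (array([ 0.4822, -0.1409]), array([0.0265, 0.0628]), 7.8, 2895, np.float64(0.0635))
1720 (array([ 0.4899, -0.217 ]), array([0.0254, 0.0624]), -12.4, 1720, np.float64(0.0634))
1729 (array([ 0.4875, -0.2914]), array([0.0262, 0.0628]), -15.6, 1729, np.float64(0.0633))
```

>>> move_arm --steps '[0,0,0,0.001,-0.0015,-0.04,1,0,0,0,0.001,-0.0015,-0.07,1,0,0,0,0.001,-0.0015,-0.09,1,0,0,0,0.001,-0.0015,-0.09,1,0,0,0,0.001,-0.0015,-0.09,0.5,0,0,0,0.001,-0.0015,-0.09,0.5,0,0,0,0.001,-0.0015,-0.09,0.5,0,0,0,0.001,-0.0015,-0.09,0.5,0,0,0,0.001,-0.0015,-0.09,0.5]'

```text
time: 10.8
tool_pos: [0.4825, -0.1425, 0.0124]
ee_rot: [3.14, 0.001, 1.703]
wrist_force: [-0.6, 0.6, 4.1]
width: 0.0629
finger_force: 30.0
```

>>> move_arm --steps '[0,0,0,0,0,0.04,0.5,0,0,0,0,0,0.09,0.5,0,0,0.131,-0.0455,0.4555,0.09,0.5,0,0,0.131,-0.0455,0.4555,0.09,0.5,0,0,0.131,-0.0455,0.4555,0.09,0.5,0,0,0.131,-0.0455,0.4555,0.09,0.5,0,0,0.131,-0.0455,0.4555,0.09,0.5,0,0,0.131,-0.0455,0.4555,0.09,0.5,0,0,0.131,-0.0455,0.4555,0.09,0.5,0,0,0.131,-0.0455,0.4555,0.09,0.5,0,0,0.131,-0.0455,0.4555,0.09,0.5,0,0,0.131,-0.0455,0.4555,0.09,0.5]'

```text
time: 12.0
tool_pos: [0.4348, 0.318, 0.1009]
ee_rot: [-3.141, -0.002, 1.84]
wrist_force: [-0.3, -0.1, -1.2]
width: 0.063
finger_force: 30.0
```

>>> move_arm --steps '[0,0,0,0,0,0,0.5,0,0,0,0,0,0,0.5,0,0,0,0,0,0,0.5]'

```text
time: 12.3
tool_pos: [0.4367, 0.3117, 0.1012]
ee_rot: [-3.141, 0.001, 1.832]
wrist_force: [-0.0, 0.1, -0.5]
width: 0.0629
finger_force: 30.0
```

>>> move_arm --steps '[0,0,0,0,0,-0.03,0.5,0,0,0,0,0,-0.06,0.5,0,0,0,0,0,-0.08,0.5,0,0,0,0,0,-0.086,0.5,0,0,0,0,0,-0.089,0.5,0,0,0,0,0,-0.089,0.5,0,0,0,0,0,-0.089,0.5]'

```text
time: 13.0
tool_pos: [0.4374, 0.3136, 0.0137]
ee_rot: [3.139, -0.001, 1.833]
wrist_force: [0.8, 0.6, -0.9]
width: 0.0624
finger_force: 30.0
```

Now I release, lift and go to the medium bar (0.4895, -0.217, -12.4°).

>>> move_arm --steps '[0,0,0,0,0,0,1,0,0,0,0,0,0,1,0,0,0,0,0,0,1,0,0,0,0,0,0,1,0,0,0,0,0,0,1,0,0,0,0,0,0.03,1,0,0,0,0,0,0.07,1,0,0,0,0,0,0.09,1,0,0,0,0,0,0.09,1]'

```text
time: 13.9
tool_pos: [0.4387, 0.3148, 0.1065]
ee_rot: [3.133, -0.002, 1.834]
wrist_force: [0.1, 0.7, 0.4]
width: 0.0939
finger_force: 0.0
```

>>> move_arm --steps '[0,0,-0.48,0.053,-0.5305,0,1,0,0,-0.48,0.053,-0.5305,0,1,0,0,-0.48,0.053,-0.5305,0,1,0,0,-0.48,0.053,-0.5305,0,1,0,0,-0.48,0.053,-0.5305,0,1,0,0,-0.48,0.053,-0.5305,0,1,0,0,-0.48,0.053,-0.5305,0,1,0,0,-0.48,0.053,-0.5305,0,1,0,0,-0.48,0.053,-0.5305,0,1,0,0,-0.48,0.053,-0.5305,0,1,0,0,-0.48,0.053,-0.5305,0,1,0,0,-0.48,0.053,-0.5305,0,1]'

```text
time: 15.1
tool_pos: [0.4881, -0.2208, 0.0997]
ee_rot: [-3.138, 0.0, 1.348]
wrist_force: [0.1, 1.0, -0.6]
width: 0.0942
finger_force: 0.0
```

```bash
python3 - <<'E'
from h import *
inrack();o=get_obs();print(o['tool_pos'],o['ee_rot'])
E
```

```text
bar [139. 112. 154.] (array([0.4521, 0.2637]), array([0.0262, 0.063 ]), 16.4, 362, np.float64(0.0632)) rack x,y 0.0023 0.0227
bar [157. 152. 164.] (array([0.4375, 0.3137]), array([0.0268, 0.0631]), 14.9, 354, np.float64(0.063)) rack x,y 0.0013 0.0748
[ 0.48804548 -0.21832756  0.09979447] [-3.13788073e+00 -1.37976215e-03  1.35021830e+00]
```

>>> move_arm --steps '[0,0,0,0.001,0,-0.04,1,0,0,0,0.001,0,-0.07,1,0,0,0,0.001,0,-0.091,1,0,0,0,0.001,0,-0.091,1,0,0,0,0.001,0,-0.091,0.5,0,0,0,0.001,0,-0.091,0.5,0,0,0,0.001,0,-0.091,0.5,0,0,0,0.001,0,-0.091,0.5,0,0,0,0.001,0,-0.091,0.5]'

```text
time: 16.05
tool_pos: [0.491, -0.2175, 0.0125]
ee_rot: [3.14, 0.0, 1.354]
wrist_force: [-0.4, 0.4, 2.4]
width: 0.063
finger_force: 30.0
```

>>> move_arm --steps '[0,0,0,0,0,0.04,0.5,0,0,0,0,0,0.09,0.5,0,0,0.48,-0.027,0.4345,0.09,0.5,0,0,0.48,-0.027,0.4345,0.09,0.5,0,0,0.48,-0.027,0.4345,0.09,0.5,0,0,0.48,-0.027,0.4345,0.09,0.5,0,0,0.48,-0.027,0.4345,0.09,0.5,0,0,0.48,-0.027,0.4345,0.09,0.5,0,0,0.48,-0.027,0.4345,0.09,0.5,0,0,0.48,-0.027,0.4345,0.09,0.5,0,0,0.48,-0.027,0.4345,0.09,0.5,0,0,0.48,-0.027,0.4345,0.09,0.5]'

```text
time: 17.25
tool_pos: [0.4623, 0.2213, 0.1011]
ee_rot: [3.141, -0.002, 1.84]
wrist_force: [1.1, 0.3, -1.0]
width: 0.0628
finger_force: 30.0
```

>>> move_arm --steps '[0,0,0,0,0,0,0.5,0,0,0,0,0,0,0.5,0,0,0,0,0,0,0.5]'

```text
time: 17.55
tool_pos: [0.4635, 0.216, 0.1012]
ee_rot: [3.142, 0.0, 1.832]
wrist_force: [-0.8, -0.5, -1.6]
width: 0.0631
finger_force: 30.0
```

>>> move_arm --steps '[0,0,0,-0.0005,0,-0.03,0.5,0,0,0,-0.0005,0,-0.06,0.5,0,0,0,-0.0005,0,-0.08,0.5,0,0,0,-0.0005,0,-0.086,0.5,0,0,0,-0.0005,0,-0.089,0.5,0,0,0,-0.0005,0,-0.089,0.5,0,0,0,-0.0005,0,-0.089,0.5]'

```text
time: 18.25
tool_pos: [0.4641, 0.2175, 0.0136]
ee_rot: [3.138, -0.0, 1.833]
wrist_force: [0.3, 0.2, -0.4]
width: 0.0628
finger_force: 30.0
```

>>> move_arm --steps '[0,0,0,0,0,0,1,0,0,0,0,0,0,1,0,0,0,0,0,0,1,0,0,0,0,0,0,1,0,0,0,0,0,0,1,0,0,0,0,0,0.03,1,0,0,0,0,0,0.07,1,0,0,0,0,0,0.09,1,0,0,0,0,0,0.09,1]'

```text
time: 19.15
tool_pos: [0.4653, 0.2183, 0.1063]
ee_rot: [3.133, -0.001, 1.834]
wrist_force: [1.1, 0.1, 0.1]
width: 0.094
finger_force: 0.0
```

>>> move_arm --steps '[0,0,-0.536,0.025,-0.509,0,1,0,0,-0.536,0.025,-0.509,0,1,0,0,-0.536,0.025,-0.509,0,1,0,0,-0.536,0.025,-0.509,0,1,0,0,-0.536,0.025,-0.509,0,1,0,0,-0.536,0.025,-0.509,0,1,0,0,-0.536,0.025,-0.509,0,1,0,0,-0.536,0.025,-0.509,0,1,0,0,-0.536,0.025,-0.509,0,1,0,0,-0.536,0.025,-0.509,0,1,0,0,-0.536,0.025,-0.509,0,1,0,0,-0.536,0.025,-0.509,0,1]'

```text
time: 20.35
tool_pos: [0.4866, -0.2925, 0.0998]
ee_rot: [-3.138, -0.002, 1.295]
wrist_force: [-0.2, 0.2, -0.4]
width: 0.094
finger_force: 0.0
```

```bash
python3 - <<'E'
from h import *
inrack();o=get_obs();print(o['tool_pos'],o['ee_rot'])
E
```

```text
bar [102.  71. 127.] (array([0.4649, 0.2151]), array([0.0261, 0.0631]), 14.8, 354, np.float64(0.063)) rack x,y 0.002 -0.0276
bar [136. 110. 151.] (array([0.4517, 0.2638]), array([0.0261, 0.0631]), 16.4, 354, np.float64(0.0632)) rack x,y 0.0019 0.0229
bar [154. 150. 162.] (array([0.4376, 0.3136]), array([0.0259, 0.0627]), 15.3, 355, np.float64(0.0629)) rack x,y 0.0013 0.0746
[ 0.48689326 -0.29098505  0.100304  ] [-3.13849452e+00 -2.01030000e-03  1.29670511e+00]
```

>>> move_arm --steps '[0,0,0,0,0,-0.04,1,0,0,0,0,0,-0.07,1,0,0,0,0,0,-0.092,1,0,0,0,0,0,-0.092,1,0,0,0,0,0,-0.092,0.5,0,0,0,0,0,-0.092,0.5,0,0,0,0,0,-0.092,0.5,0,0,0,0,0,-0.092,0.5,0,0,0,0,0,-0.092,0.5]'

```text
time: 21.3
tool_pos: [0.4884, -0.2921, 0.0116]
ee_rot: [3.139, 0.001, 1.298]
wrist_force: [-0.4, 0.7, 3.7]
width: 0.063
finger_force: 30.0
```

>>> move_arm --steps '[0,0,0,0,0,0.04,0.5,0,0,0,0,0,0.09,0.5,0,0,0.536,-0.012,0.4605,0.09,0.5,0,0,0.536,-0.012,0.4605,0.09,0.5,0,0,0.536,-0.012,0.4605,0.09,0.5,0,0,0.536,-0.012,0.4605,0.09,0.5,0,0,0.536,-0.012,0.4605,0.09,0.5,0,0,0.536,-0.012,0.4605,0.09,0.5,0,0,0.536,-0.012,0.4605,0.09,0.5,0,0,0.536,-0.012,0.4605,0.09,0.5,0,0,0.536,-0.012,0.4605,0.09,0.5,0,0,0.536,-0.012,0.4605,0.09,0.5]'

```text
time: 22.5
tool_pos: [0.4749, 0.1734, 0.1003]
ee_rot: [3.141, -0.002, 1.839]
wrist_force: [-0.1, -1.3, -0.7]
width: 0.063
finger_force: 30.0
```

>>> move_arm --steps '[0,0,0,0,0,0,0.5,0,0,0,0,0,0,0.5,0,0,0,0,0,0,0.5]'

```text
time: 22.8
tool_pos: [0.476, 0.1672, 0.1001]
ee_rot: [-3.141, 0.001, 1.832]
wrist_force: [-0.7, -0.0, -0.8]
width: 0.063
finger_force: 30.0
```

>>> move_arm --steps '[0,0,0,0,0,-0.03,0.5,0,0,0,0,0,-0.06,0.5,0,0,0,0,0,-0.08,0.5,0,0,0,0,0,-0.086,0.5,0,0,0,0,0,-0.089,0.5,0,0,0,0,0,-0.089,0.5,0,0,0,0,0,-0.089,0.5]'

```text
time: 23.5
tool_pos: [0.4771, 0.1688, 0.0126]
ee_rot: [3.138, 0.0, 1.833]
wrist_force: [-0.3, -0.2, -0.2]
width: 0.0627
finger_force: 30.0
```

>>> move_arm --steps '[0,0,0,0,0,0,1,0,0,0,0,0,0,1,0,0,0,0,0,0,1,0,0,0,0,0,0,1,0,0,0,0,0,0,1,0,0,0,0,0,0.03,1,0,0,0,0,0,0.07,1,0,0,0,0,0,0.1,1,0,0,0,0,0,0.13,1]'

```text
time: 24.4
tool_pos: [0.4758, 0.1689, 0.1428]
ee_rot: [3.141, 0.0, 1.834]
wrist_force: [-0.4, -0.7, 0.0]
width: 0.094
finger_force: 0.0
```

>>> move_arm --steps '[0,0,0,0,-0.4,0,1,0,0,0,0,-0.4,0,1,0,0,0,0,-0.4,0,1,0,0,0,0,-0.4,0,1,0,0,0,0,-0.4,0,1,0,0,0,0,-0.4,0,1,0,0,0,0,-0.4,0,1,0,0,0,0,-0.4,0,1,0,0,0,0,-0.4,0,1,0,0,0,0,-0.4,0,1]'

```text
time: 25.4
tool_pos: [0.4754, -0.2319, 0.1408]
ee_rot: [-3.141, -0.001, 1.831]
wrist_force: [0.2, 0.2, -0.4]
width: 0.0935
finger_force: 0.0
```

```bash
python3 - <<'E'
from h import *
p,d=inrack();o=get_obs();print(o['time'],o['tool_pos'])
s,_=snapshot('side')
cv2.imwrite('pics/end.png',np.hstack([cv2.resize(p[210:310,130:320],(400,210)).repeat(1,0) if 0 else cv2.copyMakeBorder(cv2.resize(p[210:310,130:320],(400,210)),0,295,0,0,0),cv2.resize(s[225:395,260:395],(400,505))])[...,::-1])
E
```

```text
bar [54. 36. 72.] (array([0.4778, 0.1663]), array([0.0261, 0.0626]), 14.6, 345, np.float64(0.0634)) rack x,y 0.0017 -0.078
bar [103.   71.5 129. ] (array([0.4645, 0.215 ]), array([0.0261, 0.0627]), 14.4, 348, np.float64(0.0631)) rack x,y 0.0016 -0.0276
bar [138. 112. 153.] (array([0.4522, 0.2637]), array([0.0263, 0.0632]), 15.0, 356, np.float64(0.0632)) rack x,y 0.0024 0.0227
bar [157. 152. 164.] (array([0.4378, 0.3135]), array([0.0261, 0.0626]), 15.4, 356, np.float64(0.0632)) rack x,y 0.0015 0.0745
25.45 [ 0.47559066 -0.23080083  0.14092532]
```

View pics/end.png

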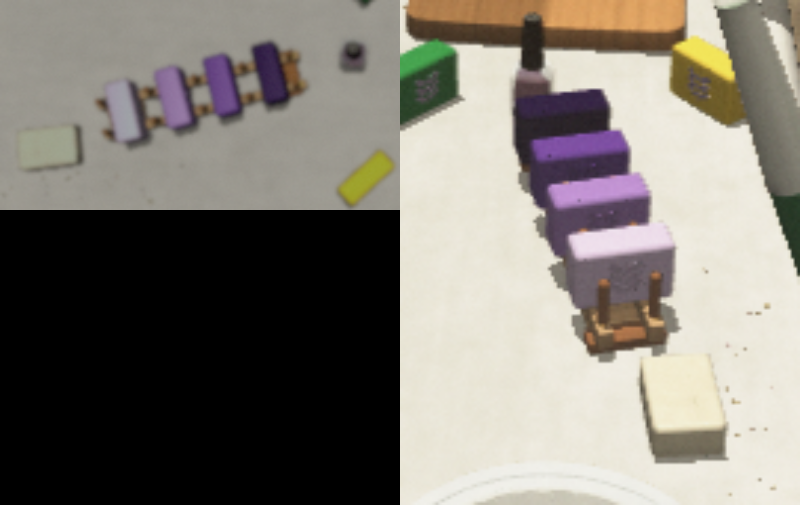

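All four bars stand upright in order, from the palest by the cream bar (125,110) to the darkest by the bottle (270,73). They are level and within a few millimetres of the berth centres. The bottle and cream bar look undisturbed, so I hand in.

```bash
python3 -c "
from bench import *
print(close_job())"
```

```text
the job is handed in; nothing more can be done
None
```

The four violet bars stand in the rack in order of shade, palest by the cream bar and darkest by the dye bottle, each within about 3 mm of its berth centre by my measurements; the job was handed in at about 25 s, with no verdict returned.

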